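Put the ink roller back in its spring clips

TASK

A lidded can has been left standing on the ink-roller stand: lift it off and set it down gently, upright, on the bench beside the stand. Then take the ink roller out of its wooden rest and press it down into the stand's two spring fork clips until its spindle sits fully home at both ends. Keep the can from tipping over and leave the ink tin and the jar where they are.

Things in the scene. Friction and masses are not known exactly. Their poses are not given: they have to be found in the camera images.
- stand: roller stand, fixed to the bench: a grey plate 100 (x) x 170 (y) x 10 mm, origin at the centre of its underside on the bench, z up. At y = -68 and +68 mm stands a fork clip 10 mm thick (along y), open upwards, flared at the mouth, 95 mm tall over the bench, its saddle 64 mm over the bench. Between the forks 126 mm are free, above the plate
- jaw_left (a joint): sprung hinged jaw of the fork at the stand's y = +68 mm, on its +x side (the fixed jaw is on the -x side, inner face at x = -7 mm): hinge along y, 46 mm over the bench; a round inward nose at 79 mm narrows the mouth and a 12 mm spindle must push it aside. Value 0 shut, grows as it is pushed open (rad, up to 0.7). Pressing past both jaws takes about 8 to 15 N in all
- jaw_right (a joint): the same jaw of the other fork, at the stand's y = -68 mm
- stand_seat (a point): point midway between the two forks, 70 mm over the bench, axes as the stand: the centre of the roller lies here when the spindle is home in both clips (spindle along the stand's y, either way round)
- roller: ink roller: black rubber drum 40 mm in diameter, 100 mm long, on a steel spindle 12 mm in diameter, 170 mm long, 35 mm of which stands out at each end. Origin at its centre on the axis; y along the spindle; it may be turned at any angle about that axis. About 0.3 kg. It starts level in the wooden rest, axis 45 mm over the bench
- end_left (a point): point on the spindle's axis 68 mm to the roller's +y side, which belongs in one fork
- end_right (a point): point on the spindle's axis 68 mm to the roller's -y side, which belongs in the other fork
- rest: wooden roller rest, fixed: board 80 (x) x 165 (y) x 10 mm with two upright V-notched boards at y = -68 and +68 mm, 12 mm thick, about 60 mm tall, that hold the spindle ends; origin at the centre of its underside on the bench, z up, spindle along y
- can: lidded metal can 66 mm in diameter, 57 mm tall, with a fixed arched handle; origin at the centre of its underside, z up. About 0.35 kg. It starts on the stand's plate (10 mm over the bench) between the forks
- can_grip (a point): middle of the can handle's straight top bar, 95 mm over the can's underside; the bar is 10 mm thick and 42 mm long, runs along the can's y, with 33 mm free below it; two 10 mm posts hold it at y = -26 and +26 mm
- tin: bystander: closed ink tin 72 mm in diameter, 60 mm tall, origin under its centre
- jar: bystander: amber glass jar 60 mm in diameter, 100 mm tall, origin under its centre
Things that resemble listed ones, but are neither listed nor needed, are in the scene too. Leave any red or turquoise look-alike of the can alone. Several things have the shape of the roller; the one meant has the colours described above.

How it is judged (in metres and radians):
On the way:
1. the can stands upright on the bench, off the stand (height (world z) of can below 0.008 m and angle between can's own z axis and vertical below 0.1 rad and contact force between can and the fingers below 0.1 N and contact force between can and stand below 0.1 N), for 0.2 s.
At the end, for the whole second after the job is handed in: The can is at rest, upright (0.1 rad) on the bench, under 0.40 m from the stand (centres). The roller is at rest, released, home in both clips: at each fork its axis is 66 to 73.5 mm over the bench and within 5 mm of the seat line, the drum within 15 mm of the middle (height (world z) of can below 0.008 m and angle between can's own z axis and vertical below 0.1 rad and horizontal distance between can and stand below 0.4 m and linear speed of each of can, roller below 0.02 m/s and z of end_left in the frame of stand between 0.066 and 0.0735 m and z of end_right in the frame of stand between 0.066 and 0.0735 m and x of end_left in the frame of stand between -0.005 and 0.005 m and x of end_right in the frame of stand between -0.005 and 0.005 m and y of roller in the frame of stand between -0.015 and 0.015 m); the robot touches nothing.
It fails at once if the can is tipped over (more than 0.7 rad) (angle between can's own z axis and vertical above 0.7 rad).
It fails at once if the can is dropped or banged onto the bench (faster than 0.4 m/s when within 8 mm of it) (height (world z) of can below 0.008 m and linear speed of can above 0.4 m/s).
It fails at once if the tin is moved by more than 30 mm (distance of tin from where it was at the start of the episode above 0.03 m).
It fails at once if the jar is moved by more than 30 mm (distance of jar from where it was at the start of the episode above 0.03 m).
It also fails if it takes over 56 s, if anything falls off the work surface, if the arm or the gripper's body presses on something with over 40 N, if the wrist force passes 120 N, or if a joint passes its speed limit or range.

ROBOT

A 6-joint arm with a two-finger parallel gripper is mounted at the origin on the work surface. World frame = base frame: x ahead of the robot, y to its left, z up, the work surface at z = 0. Lengths are in m, angles in degrees, forces in N, time in s.
With the tool pointing down it reaches from about 0.3 to 0.75 m from the base axis. Payload 8.5 kg.
Tool frame: the origin (TCP) lies midway between the tips of the shut fingers; the grasp point (between the pads) lies 19 mm behind it (env.grasp_offset is the distance from the TCP to the grasp point, in m); z points along the fingers, y is the line along which they close (so a half turn about z gives the same grasp; the last joint's range is limited). The gripper opens to 85 mm and grips with 20 to 120 N. Pads are 22 mm wide; open, the fingers measure 114 mm over their backs; the gripper's body (76 mm by 85 mm) begins 54 mm behind the grasp point. The pads swing forward as they close: fully open they stand 13 mm farther back than shut.
Start: joints at [-83.554, 21.807, 74.336, -0, 83.858, -12.336], TCP at [0.177, -0.521, 0.231] pointing down, gripper open.
Joint ranges: [-178.18, 178.18], [-50.72, 133.34], [12.68, 142.11], [-81.47, 261.47], [9.98, 163.14], [-165.26, 165.26]. Speed limits (degrees/s): [136.94, 136.94, 180, 180, 180, 180].

INTERFACE

Orientations are given as a 3x3 rotation matrix whose columns are the frame's x, y, z axes.
In Python, from rig import env gives the robot as it stands.
- The arm moves only by the tool servo_tool, never from a script. Its argument "deltas" is text: rows parted by semicolons, each of 7 numbers parted by spaces: the opening, from 0 (shut) to 1 (fully open), then the shift along the tool's x, y, z in mm, then the turn, a rotation vector about the tool's x, y, z in rad. A call has 1 to 8 rows; each row shifts and turns the commanded pose from where the row before left it, along the tool's axes as they then stand; what a row does not reach is not made up. A row lasts 1/12 s, in which the tool goes at most 41.7 mm and 7.16 degrees, less where a joint would pass 70% of its speed; a pose out of reach is approached as far as the arm can. A call is refused whole if a number of a shift passes 41.7 or a number of a turn 0.125, either way. A call with a gripper value outside its range is refused whole. The fingers move at their own pace and stop on an object; "newtons" is the grip in N (left out, the last holds). Time passes only in rows, so rows that do not move let the fingers close. It gives the time, the measured TCP pose, the force, the opening and the grip force at its end, in the units of the state.
- env.observe(): the state, without advancing time (a new reading comes with each control period).
- env.get_image(name): name is "scene" or "top" or "wrist"; returns a dict with "img" (420x560x3 uint8, red, green, blue), "depth" (420x560 float32, m along the optical axis (not along the pixel's ray), 0 where there is no reading), "camera_matrix" (3x3 intrinsics, pixels), "world_to_cam" (4x4, takes a point from world to camera coordinates). Camera axes: x right, y down, z forward; pixel columns grow to the right and rows downward; lengths in m; the calibration is good to about 2 mm. A picture is of the moment at which its call begins.
- env.close_job(): hands the job in; it is judged then, once.
Trained networks look in a picture, given as the dict that the camera call returned (one of the last four; its "shot" number tells which), for a name from the list of things; names that differ only in an ending like _2 or _b are one class to them, and where a whole thing is asked for, a point or a joint stands for the part that bears it (a point fixed in the world has none). Each returns a list of dicts, best first, with "conf" (0 to 1); they miss things now and then, are a little off and sometimes report something else, mostly with a low value. They report only what shows in the picture. A call takes as long as a camera call. They do not tell look-alikes from the thing itself.
- env.spot_in(name, picture): "bbox" ([centre column, centre row, width, height] in pixels, round what is visible of it).
- env.spot_point(name, picture): "uv" ([column, row] in pixels: a listed point, or the origin of a listed thing).
The state is a dict: "time_s": time; "q": joint angles; "qvel": joint speeds; "joint_efforts": joint torques, N m; "position": TCP position; "tool_rot": TCP orientation; "ft_force": force on the tool from outside, world axes, zero at the start; "wrist_torque": the same for the moment, N m; "grip_width": finger opening in m; "gripper_force": force on a finger pad.
Only numpy, scipy, OpenCV 4.12 (cv2) and the standard library are available. Lean on these libraries where they do the work, as an engineer would, in place of code of your own. Each camera call takes 0.05 s, during which the arm holds its last target. There are 200 camera calls.

## Working session

There is one attempt and no reset: what is moved stays moved. The work goes in short steps, Python scripts to look and compute and a tool call to move; the robot and the scene stay as the last step left them, time stands still between calls to the robot, and variables do not carry over. Pictures are saved under pics/ and viewed, at most 14 in all, crops included, and the job is handed in when it is done.

Besides the shell and the picture viewer there is one more tool, called after "Call:" as a command line: name --argument value ..., lists and objects as JSON in quotes. servo_tool: Moves the arm, as the interface text tells. Its arguments: {"type":"object","properties":{"deltas":{"type":"string"},"newtons":{"type":"number"}},"required":["deltas"]}

```bash
mkdir -p pics
cat > h.py <<'E'
import numpy as np, cv2
from rig import env
def w(pic,u,v,d=None,z=None):
    K=pic["camera_matrix"];T=np.linalg.inv(pic["world_to_cam"])
    r=np.linalg.inv(K)@[u,v,1]
    if z is not None:
        a=T[:3,:3]@r; s=(z-T[2,3])/a[2]; return T[:3,3]+s*a
    if d is None:
        d=pic["depth"][int(round(v)),int(round(u))]
    return T[:3,:3]@(r*d)+T[:3,3]
def save(pic,n): cv2.imwrite("pics/"+n,pic["img"][:,:,::-1])
E
python3 - <<'E'
from h import *
np.set_printoptions(precision=3,suppress=True)
a=env.get_image("top");b=env.get_image("scene")
save(a,"top0.png");save(b,"scene0.png")
cv2.imwrite("pics/both.png",cv2.resize(np.hstack([a["img"],b["img"]])[:,:,::-1],(800,300)))
for nm,p in(("top",a),("scene",b)):
  for n in["stand","roller","rest","can","tin","jar"]:
    for r in env.spot_in(n,p)[:4]: print(nm,n,np.round(r["bbox"]),round(r["conf"],2),w(p,*r["bbox"][:2]))
  for n in["stand_seat","can_grip","end_left","end_right","can","stand","roller"]:
    for r in env.spot_point(n,p)[:4]: print(nm,"pt",n,np.round(r["uv"],1),round(r["conf"],2),w(p,*r["uv"]))
print(env.observe()["tool_rot"])
E
```

```text
top stand [207. 228.  68.  41.] 0.64 [0.511 0.25  0.067]
top roller [412. 151.  58.  19.] 0.91 [ 0.741 -0.311  0.035]
top roller [398. 235.  58.  34.] 0.83 [ 0.503 -0.259  0.063]
top rest [394. 238.  69.  57.] 0.89 [ 0.494 -0.249  0.06 ]
top can [149. 213.  30.  25.] 0.97 [0.55  0.412 0.058]
top can [201. 273.  28.  28.] 0.75 [0.393 0.263 0.054]
top can [204. 224.  28.  25.] 0.65 [0.524 0.259 0.064]
top tin [284. 151.  30.  32.] 0.57 [0.73  0.049 0.059]
top jar [317. 155.  18.  29.] 0.8 [ 0.706 -0.04   0.102]
top pt stand_seat [202.7 221.4] 0.93 [0.523 0.254 0.105]
top pt can_grip [198.9 218.2] 0.94 [0.531 0.264 0.11 ]
top pt can_grip [318.  158.7] 0.73 [ 0.698 -0.044  0.101]
top pt can_grip [140.4 208.5] 0.62 [0.556 0.423 0.098]
top pt can_grip [196.7 270.8] 0.62 [0.396 0.265 0.097]
top pt end_left [387.9 142.1] 0.89 [ 0.779 -0.251 -0.   ]
top pt end_left [376.6 226. ] 0.76 [ 0.528 -0.206  0.045]
top pt end_right [419.7 246.2] 0.79 [ 0.474 -0.317  0.053]
top pt end_right [437.6 155.5] 0.59 [ 0.734 -0.384  0.023]
top pt can [205.6 223.5] 0.97 [0.523 0.253 0.07 ]
top pt can [201.8 269
[... 1299 characters left out ...]
]
scene pt end_left [178.6 175. ] 0.88 [ 0.76  -0.245  0.025]
scene pt end_right [246.7 109.4] 0.93 [ 0.445 -0.366 -0.001]
scene pt end_right [164.8 139.9] 0.78 [ 0.733 -0.384  0.027]
scene pt end_right [251.1 135.8] 0.3 [ 0.517 -0.219  0.064]
scene pt can [341.7 267.5] 0.94 [0.556 0.272 0.064]
scene pt can [375.4 321.1] 0.64 [0.582 0.43  0.088]
scene pt can [379.7 243.7] 0.64 [0.429 0.275 0.059]
scene pt stand [345.1 268.6] 0.93 [0.552 0.281 0.069]
scene pt roller [249.1 131.6] 0.97 [ 0.514 -0.235  0.066]
scene pt roller [174.3 157.8] 0.62 [ 0.743 -0.3    0.036]
scene pt roller [223.7 221.4] 0.39 [ 0.736 -0.016  0.062]
[[ 0.947  0.322 -0.   ]
 [ 0.322 -0.947 -0.   ]
 [-0.     0.    -1.   ]]
```

View pics/top0.png

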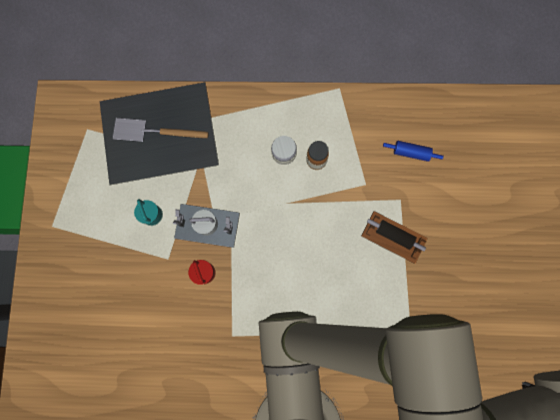

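View pics/scene0.png

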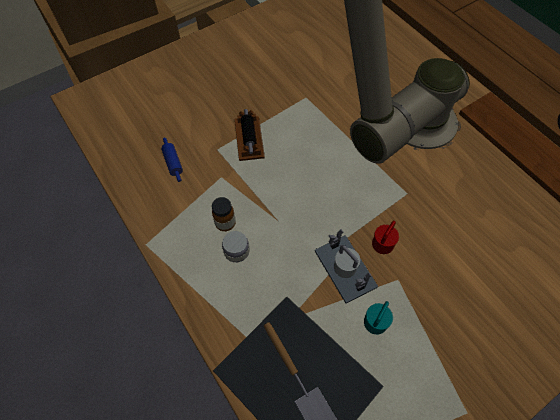

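The top view shows the can candidates: white on the stand (204,222), turquoise (148,212), red (201,272). The roller candidates are the black one in the rest (397,235) and the blue one (412,150). I choose the white can and the black roller, then check both in a crop and fit the poses from depth.

```bash
cat > fit.py <<'E'
from h import *
np.set_printoptions(precision=4,suppress=True)
def cloud(p,c,r):
    d=p["depth"];v,u=np.nonzero(d>0);K=p["camera_matrix"];T=np.linalg.inv(p["world_to_cam"])
    P=np.c_[u,v,np.ones(len(u))]@np.linalg.inv(K).T*d[v,u][:,None]
    P=P@T[:3,:3].T+T[:3,3]
    m=np.linalg.norm(P[:,:2]-c,axis=1)<r
    return P[m],p["img"][v,u][m].astype(int)
def rect(Q):
    (c,s,a)=cv2.minAreaRect(Q[:,:2].astype(np.float32)); b=cv2.boxPoints((c,s,a))
    e=[b[1]-b[0],b[2]-b[1]];e=max(e,key=np.linalg.norm);
    return np.array(c),s,np.degrees(np.arctan2(e[1],e[0]))%180
E
python3 - <<'E'
from fit import *
a=env.get_image("top");b=env.get_image("scene")
for nm,p in(("top",a),("scene",b)):
    P,C=cloud(p,[.52,.25],.12)
    print(nm,"stand",rect(P[(P[:,2]>.006)]),rect(P[(P[:,2]>.006)&(P[:,2]<.016)]))
    Q=P[P[:,2]>.075]; print(" high",len(Q)); 
    Q=P[(P[:,2]>.093)];print(np.c_[Q,C[P[:,2]>.093]][:40] if nm=="top" else Q.mean(0))
    P,C=cloud(p,[.505,-.26],.13)
    print(nm,"rest",rect(P[(P[:,2]>.005)]))
    dr=P[(C.sum(1)<150)&(P[:,2]>.05)];print(" drum",len(dr),rect(dr),dr[:,2].max())
    for c in([.73,.049],[.706,-.04],[.55,.41],[.395,.262]):
        P,C=cloud(p,c,.06);Q=P[P[:,2]>.045];print(c,Q.mean(0),Q[:,2].max())
x=np.hstack([cv2.resize(a["img"][190:260,160:260],(400,280)),cv2.resize(a["img"][200:270,350:450],(400,280))])
cv2.imwrite("pics/crop.png",x[:,:,::-1])
E
```

```text
top stand (array([0.5195, 0.2475]), (0.2240390181541443, 0.2188216894865036), np.float32(44.0603)) (array([0.5288, 0.2448]), (0.22810479998588562, 0.2021544724702835), np.float32(59.40595))
 high 238
[[  0.5543   0.3316   0.0934 149.     148.     144.    ]
 [  0.5537   0.3279   0.0976 111.     110.     117.    ]
 [  0.5543   0.3261   0.0941 108.     108.     113.    ]
 [  0.5542   0.3233   0.0948 107.     105.     110.    ]
 [  0.5518   0.3262   0.0931 134.     134.     143.    ]
 [  0.5324   0.2834   0.1025 116.     116.     119.    ]
 [  0.5327   0.2812   0.1004 110.     111.     113.    ]
 [  0.5313   0.2739   0.1103 100.     100.     103.    ]
 [  0.5312   0.2711   0.1112 103.     102.     106.    ]
 [  0.5319   0.2693   0.1071 105.     104.     108.    ]
 [  0.5315   0.2661   0.1099  99.      98.     103.    ]
 [  0.532    0.2641   0.1069  99.      98.     103.    ]
 [  0.5317   0.261    0.1094 102.     100.     106.    ]
 [  0.5326   0.2596   0.1035 107.     105.     111.    ]
 [  0.5317   0.2557   0.1099 108.     107.     113.    ]
 [  0.5316   0.253    0.1106 111.     109.   
[... 1825 characters left out ...]
63120610214
scene stand (array([0.5195, 0.242 ]), (0.2135917842388153, 0.21937164664268494), np.float32(118.4413)) (array([0.5195, 0.242 ]), (0.2135917842388153, 0.21937164664268494), np.float32(118.4413))
 high 291
[0.5065 0.2645 0.1032]
scene rest (array([ 0.5183, -0.2523]), (0.2137109339237213, 0.25170469284057617), np.float32(121.57581))
 drum 354 (array([ 0.5057, -0.2557]), (0.15382592380046844, 0.040234871208667755), np.float32(61.48751)) 0.06857718490408682
[0.73, 0.049] [0.7449 0.0548 0.0576] 0.06574882708810326
[0.706, -0.04] [ 0.727  -0.0338  0.0854] 0.10661264066763776
[0.55, 0.41] [0.5581 0.4231 0.0644] 0.10420364476195854
[0.395, 0.262] [0.3994 0.267  0.0642] 0.10455479557320158
```

View pics/crop.png

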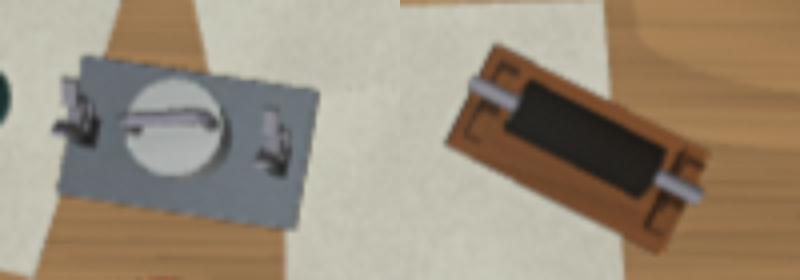

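The crop confirms the white can on the grey stand (left) and the black drum with steel spindle in the wooden rest (right). Next I look at both from closer with the wrist camera, starting with the roller because it is on the way.

```bash
cat > go.py <<'E'
# usage: go.py x y z yaw(deg of tool y) n -> row for n equal rows
import sys
from h import *
x,y,z,yaw=map(float,sys.argv[1:5]);n=int(sys.argv[5])
s=env.observe();R=s["tool_rot"];p=s["position"]
cur=np.degrees(np.arctan2(R[1,1],R[0,1]));d=(yaw-cur+180)%360-180
phi=-np.radians(d)/n   # about tool z (down)
T=R.T@(np.array([x,y,z])-p)
S=sum(np.exp(1j*phi*k) for k in range(n))
t=(T[0]+1j*T[1])/S
print("t",s["time_s"],"pos",np.round(p,4),"yaw",round(cur,2),"zaxis",np.round(R[:,2],3),"f",np.round(s["ft_force"],1),"w",s["grip_width"],"q",np.round(s["q"],0))
print("row:",np.round([t.real*1000,t.imag*1000,T[2]*1000/n],1),"turn z",round(phi,4),"x",n)
E
python3 go.py 0.43 -0.25 0.33 -28 12
```

```text
t 1.5 pos [ 0.1771 -0.5207  0.2313] yaw -71.22 zaxis [ 0.  0. -1.] f [ 0.9  0.2 -0.2] w 0.08528953865677395 q [-84.  22.  74.   0.  84. -12.]
row: [31.3 -4.6 -8.2] turn z -0.0629 x 12
```

Call:
servo_tool --deltas "1 31.3 -4.6 -8.2 0 0 -0.063;1 31.3 -4.6 -8.2 0 0 -0.063;1 31.3 -4.6 -8.2 0 0 -0.063;1 31.3 -4.6 -8.2 0 0 -0.063;1 31.3 -4.6 -8.2 0 0 -0.063;1 31.3 -4.6 -8.2 0 0 -0.063"

```text
time_s: 2.0
position: [0.3305, -0.4083, 0.2809]
tool_rot: [[0.759, 0.651, 0.0], [0.651, -0.759, -0.0], [0.0, 0.0, -1.0]]
ft_force: [0.6, -0.3, -1.2]
grip_width: 0.0857
gripper_force: 0.0
```

Call:
servo_tool --deltas "1 31.3 -4.6 -8.2 0 0 -0.063;1 31.3 -4.6 -8.2 0 0 -0.063;1 31.3 -4.6 -8.2 0 0 -0.063;1 31.3 -4.6 -8.2 0 0 -0.063;1 31.3 -4.6 -8.2 0 0 -0.063;1 31.3 -4.6 -8.2 0 0 -0.063;1 0 0 0 0 0 0;1 0 0 0 0 0 0"

```text
time_s: 2.67
position: [0.4304, -0.2485, 0.3303]
tool_rot: [[0.466, 0.885, 0.001], [0.885, -0.466, -0.001], [-0.0, 0.001, -1.0]]
ft_force: [-0.2, 0.0, -0.4]
grip_width: 0.0856
gripper_force: 0.0
```

```bash
python3 - <<'E'
from fit import *
a=env.get_image("wrist");save(a,"wr1.png")
T=np.linalg.inv(a["world_to_cam"]);print("cam",T[:3,3],T[:3,2],env.observe()["position"])
for n in["roller","end_left","end_right","rest"]:
    for r in env.spot_point(n,a)[:2]: print(n,np.round(r["uv"],1),round(r["conf"],2),w(a,*r["uv"]),w(a,*r["uv"],z=.045))
P,C=cloud(a,[.5,-.26],.1)
dr=P[(C.max(1)<70)&(P[:,2]>.045)];print(len(dr),rect(dr),dr[:,2].max())
E
python3 go.py 0.44 0.24 0.35 -8.5 16
```

```text
cam [ 0.463  -0.1864  0.4731] [-0.1275 -0.2457 -0.9609] [ 0.43   -0.2495  0.3297]
roller [345.6 142.6] 0.97 [ 0.5068 -0.2498  0.0642] [ 0.5089 -0.2528  0.045 ]
roller [546.4  89.9] 0.77 [ 0.74   -0.3076  0.0366] [ 0.7346 -0.3053  0.045 ]
end_left [543.   29.8] 0.79 [ 0.762  -0.2458  0.0257] [ 0.7491 -0.2432  0.045 ]
end_left [347.8  86.9] 0.71 [ 0.5361 -0.1977  0.052 ] [ 0.5373 -0.1979  0.045 ]
end_right [551.1 144.3] 0.98 [ 0.7335 -0.3751  0.0263] [ 0.7221 -0.3672  0.045 ]
end_right [343.6 201.8] 0.79 [ 0.4761 -0.3149  0.0508] [ 0.4763 -0.3167  0.045 ]
rest [340.9 145.1] 0.98 [ 0.501  -0.2499  0.0638] [ 0.5028 -0.2528  0.045 ]
30509 (array([ 0.4676, -0.2402]), (0.1424187421798706, 0.12422395497560501), np.float32(63.07846)) 0.4256503081172047
t 2.9167 pos [ 0.4295 -0.2505  0.3292] yaw -28.01 zaxis [-0.001  0.001 -1.   ] f [ 0.2 -0.   0.3] w 0.08521404261137895 q [-44.  13.  71.  -0.  96. -16.]
row: [29.4 -9.3 -1.3] turn z -0.0213 x 16
```

View pics/wr1.png

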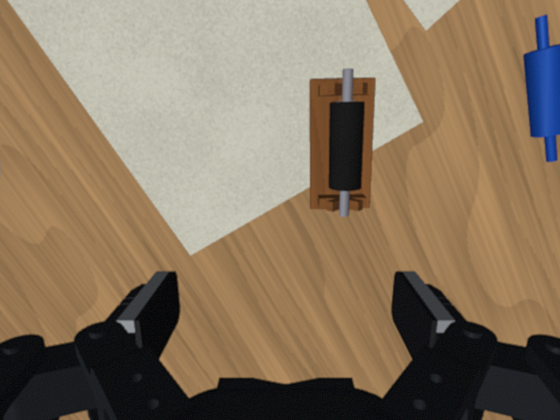

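The roller is black at (346,143), with spindle ends at (348,87) and (344,202). That puts its centre at about (0.507, -0.256) with the axis at 62.9°. Now the stand.

```bash
python3 go.py 0.51 0.23 0.35 -8.5 16
```

```text
t 2.9167 pos [ 0.4295 -0.2505  0.3292] yaw -28.01 zaxis [-0.001  0.001 -1.   ] f [ 0.2 -0.   0.3] w 0.08521404261137895 q [-44.  13.  71.  -0.  96. -16.]
row: [30.2 -5.  -1.3] turn z -0.0213 x 16
```

Call:
servo_tool --deltas "0.5 30.2 -5 -1.3 0 0 -0.021;0.5 30.2 -5 -1.3 0 0 -0.021;0.5 30.2 -5 -1.3 0 0 -0.021;0.5 30.2 -5 -1.3 0 0 -0.021;0.5 30.2 -5 -1.3 0 0 -0.021;0.5 30.2 -5 -1.3 0 0 -0.021;0.5 30.2 -5 -1.3 0 0 -0.021;0.5 30.2 -5 -1.3 0 0 -0.021"

```text
time_s: 3.58
position: [0.4905, -0.0119, 0.3399]
tool_rot: [[0.314, 0.949, -0.001], [0.949, -0.314, 0.0], [-0.0, -0.001, -1.0]]
ft_force: [1.0, -0.3, -0.4]
grip_width: 0.0425
gripper_force: 0.0
```

Call:
servo_tool --deltas "0.5 30.2 -5 -1.3 0 0 -0.021;0.5 30.2 -5 -1.3 0 0 -0.021;0.5 30.2 -5 -1.3 0 0 -0.021;0.5 30.2 -5 -1.3 0 0 -0.021;0.5 30.2 -5 -1.3 0 0 -0.021;0.5 30.2 -5 -1.3 0 0 -0.021;0.5 30.2 -5 -1.3 0 0 -0.021;0.5 30.2 -5 -1.3 0 0 -0.021"

```text
time_s: 4.25
position: [0.5106, 0.2319, 0.3501]
tool_rot: [[0.151, 0.989, -0.001], [0.989, -0.151, -0.0], [-0.0, -0.001, -1.0]]
ft_force: [1.4, -0.1, 0.3]
grip_width: 0.043
gripper_force: 0.0
```

Call:
servo_tool --deltas "0.5 0 0 0 0 0 0;0.5 0 0 0 0 0 0"

```text
time_s: 4.42
position: [0.5104, 0.2317, 0.3499]
tool_rot: [[0.15, 0.989, -0.001], [0.989, -0.15, -0.0], [-0.001, -0.001, -1.0]]
ft_force: [-0.2, -0.9, 0.1]
grip_width: 0.0427
gripper_force: 0.0
```

```bash
python3 - <<'E'
from fit import *
a=env.get_image("wrist");save(a,"wr2.png")
for n,z in(("can_grip",.105),("can",.01),("stand",0.),("stand_seat",.07),("jaw_left",.046),("jaw_right",.046)):
    for r in env.spot_point(n,a)[:3]: print(n,np.round(r["uv"],1),round(r["conf"],2),w(a,*r["uv"]),w(a,*r["uv"],z=z))
P,C=cloud(a,[.52,.25],.12)
Q=P[(P[:,2]>.1)&(P[:,2]<.118)];print("bar",len(Q),rect(Q))
Q=P[(P[:,2]>.08)&(P[:,2]<.1)];
# plate outline by colour/height
Q=P[(P[:,2]>.005)&(P[:,2]<.015)&(abs(C[:,0]-C[:,2])<30)&(C.sum(1)<450)];print("plate",len(Q),rect(Q))
E
python3 go.py 0.53 0.26 0.17 -8.5 6
```

```text
can_grip [297.7 147.5] 0.68 [0.5281 0.2608 0.108 ] [0.5281 0.2605 0.105 ]
can_grip [177.  160.3] 0.68 [0.3962 0.2659 0.1007] [0.3976 0.2663 0.105 ]
can [299.1 137.7] 0.93 [0.5309 0.2707 0.1093] [0.5334 0.2629 0.01  ]
can [301.2   0.7] 0.91 [0.5546 0.4101 0.0563] [0.5581 0.4217 0.01  ]
t 4.6667 pos [0.5105 0.23   0.3506] yaw -8.77 zaxis [ 0. -0. -1.] f [-0.  -0.5  0.8] w 0.04231474305766032 q [ 12.  20.  58.  -0. 102.  21.]
row: [ 5.4  2.5 30.1] turn z -0.0008 x 6Traceback (most recent call last):
  File "<stdin>", line 4, in <module>
ValueError: it knows: can, can_grip, end_left, end_right, jar, rest, roller, stand, stand_seat, tin
```

View pics/wr2.png

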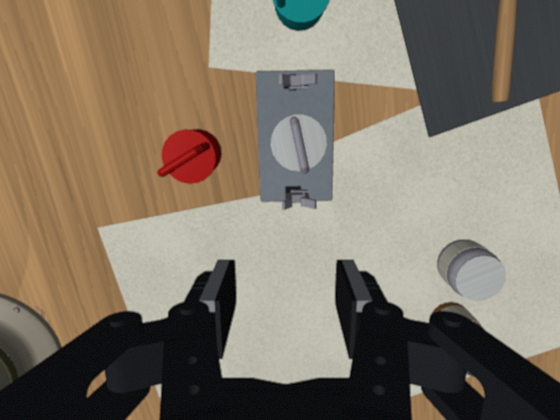

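The stand plate has corners near (257,71), (334,69), (333,200), (261,203). The handle bar runs from (294,120) to (305,168), and the bench is free to the left, beside the red can. Next: the plate outline and bar angle in numbers.

Run:
```python
from fit import *
a=env.get_image("wrist")
P,C=cloud(a,[.52,.25],.13)
Q=P[(P[:,2]>.1)&(P[:,2]<.118)&(np.hypot(P[:,0]-.53,P[:,1]-.26)<.05)];print("bar",len(Q),rect(Q))
sel=(P[:,2]>.005)&(P[:,2]<.016)&(abs(C[:,0]-C[:,2])<40)&(C.sum(1)<380)
# plate outline from grey colour, in the image
im=a["img"].astype(int);m=((abs(im[...,0]-im[...,2])<40)&(im.sum(2)<380)).astype(np.uint8)
m[:60]=0;m[215:]=0;m[:,:245]=0;m[:,345:]=0
m=cv2.morphologyEx(m,cv2.MORPH_OPEN,np.ones((5,5)))
c=max(cv2.findContours(m,0,2)[0],key=cv2.contourArea)
W=np.array([w(a,*p[0],z=.01) for p in cv2.convexHull(c)]);print("plate",rect(W))
for uv in[(257,71),(334,69),(333,201),(261,203)]: print(w(a,*uv,z=.01))
for n,z in(("stand",0.),("stand_seat",.07)):
    for r in env.spot_point(n,a)[:2]: print(n,np.round(r["uv"],1),round(r["conf"],2),w(a,*r["uv"],z=z))
Q=P[(P[:,2]>.06)&(P[:,2]<.12)&(np.hypot(P[:,0]-.53,P[:,1]-.26)>.05)]
for s in(1,-1):
    q=Q[(Q[:,1]-.26)*s>0];print("fork",len(q),q.mean(0),q.min(0),q.max(0))
```

```text
bar 521 (array([0.5306, 0.2622]), (0.009984632022678852, 0.06095508113503456), np.float32(94.30509))
plate (array([0.5275, 0.2578]), (0.17752626538276672, 0.10004684329032898), np.float32(82.28847))
[0.4932 0.3508 0.01  ]
[0.5891 0.3384 0.01  ]
[0.5682 0.1688 0.01  ]
[0.469  0.1811 0.01  ]
stand_seat [450.8 314.5] 0.47 [0.6998 0.0059 0.07  ]
fork 774 [0.4788 0.3019 0.0887] [0.391  0.2601 0.0601] [0.5588 0.3375 0.1022]
fork 387 [0.5169 0.1987 0.0825] [0.3911 0.188  0.06  ] [0.5412 0.26   0.1002]
```

```bash
python3 - <<'E'
from fit import *
a=env.get_image("top")
for c in([.42,.08],[.42,-.1],[.4,.17]):
    P,C=cloud(a,c,.035);print(c,len(P),np.median(P[:,2]),C.mean(0),C.std(0))
E
python3 go.py 0.5305 0.262 0.16 4.3 7
```

```text
[0.42, 0.08] 501 0.000533578827921044 [193.7345 192.4212 177.6547] [2.5562 2.7642 2.7869]
[0.42, -0.1] 516 0.0005501937473433305 [191.5407 190.1938 175.3973] [2.4345 2.4042 2.5486]
[0.4, 0.17] 2245 0.6191663701287846 [127.3906 121.8619 108.0802] [43.3763 43.594  41.2214]
t 4.8667 pos [0.5103 0.2307 0.3506] yaw -8.7 zaxis [ 0.  0. -1.] f [-0.  -0.3  0.1] w 0.042508606918161634 q [ 12.  20.  58.  -0. 102.  21.]
row: [ 4.6  2.6 27.2] turn z -0.0324 x 7
```

Call:
servo_tool --deltas "0.5 4.6 2.6 27.2 0 0 -0.032;0.5 4.6 2.6 27.2 0 0 -0.032;0.5 4.6 2.6 27.2 0 0 -0.032;0.5 4.6 2.6 27.2 0 0 -0.032;0.5 4.6 2.6 27.2 0 0 -0.032;0.5 4.6 2.6 27.2 0 0 -0.032;0.5 4.6 2.6 27.2 0 0 -0.032;0.5 0 0 0 0 0 0"

```text
time_s: 5.53
position: [0.5282, 0.262, 0.1551]
tool_rot: [[-0.074, 0.997, -0.009], [0.997, 0.074, -0.002], [-0.002, -0.009, -1.0]]
ft_force: [-1.7, -0.5, -0.9]
grip_width: 0.043
gripper_force: 0.0
```

```bash
python3 - <<'E'
from fit import *
a=env.get_image("wrist");save(a,"wr3.png")
P,C=cloud(a,[.53,.26],.05)
Q=P[(P[:,2]>.1)&(P[:,2]<.118)];print("bar",len(Q),rect(Q))
E
python3 go.py 0.5305 0.262 0.087 4.3 5
```

```text
bar 1714 (array([0.5303, 0.2626]), (0.00988151878118515, 0.06079961732029915), np.float32(94.83306))
t 5.5833 pos [0.5292 0.2621 0.1582] yaw 4.16 zaxis [-0.005 -0.001 -1.   ] f [0.2 0.2 1.2] w 0.042729503868534816 q [15. 29. 74. -0. 77. 11.]
row: [-0.   0.3 14.2] turn z -0.0005 x 5
```

View pics/wr3.png

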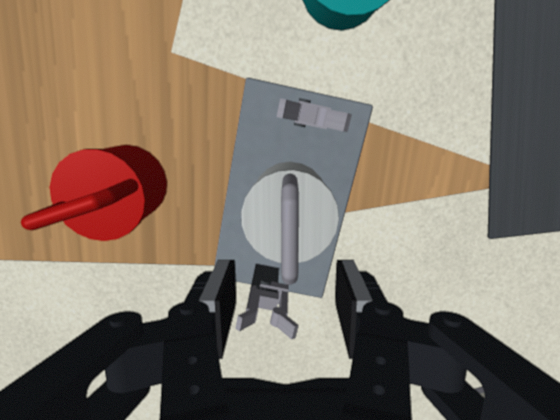

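The bar runs vertically from (290,180) to (290,280), centred between the fingers. Descend and grip.

Call:
servo_tool --deltas "0.5 0 1 14.2 0 0 0;0.5 0 0 14.2 0 0 0;0.5 0 0 14.2 0 0 0;0.5 0 0 14.2 0 0 0;0.5 0 0 14.2 0 0 0;0.5 0 0 0 0 0 0"

```text
time_s: 6.08
position: [0.5309, 0.262, 0.0889]
tool_rot: [[-0.072, 0.997, -0.001], [0.997, 0.072, -0.0], [-0.0, -0.001, -1.0]]
ft_force: [0.5, -1.2, -0.1]
grip_width: 0.0429
gripper_force: 0.0
```

Call:
servo_tool --deltas "0 0 0 0 0 0 0;0 0 0 0 0 0 0;0 0 0 0 0 0 0;0 0 0 0 0 0 0;0 0 0 0 0 0 0;0 0 0 0 0 0 0" --newtons 60

```text
time_s: 6.58
position: [0.5317, 0.2626, 0.091]
tool_rot: [[-0.073, 0.997, 0.003], [0.997, 0.073, 0.001], [0.001, 0.003, -1.0]]
ft_force: [-1.5, -0.4, 5.8]
grip_width: 0.0078
gripper_force: 58.6
```

Call:
servo_tool --deltas "0 0 0 -8 0 0 0;0 0 0 -14 0 0 0;0 0 0 -14 0 0 0;0 0 0 -14 0 0 0;0 0 0 -14 0 0 0;0 0 0 -14 0 0 0;0 0 0 -14 0 0 0;0 0 0 -14 0 0 0"

```text
time_s: 7.25
position: [0.5309, 0.2623, 0.1965]
tool_rot: [[-0.073, 0.997, 0.0], [0.997, 0.073, 0.0], [-0.0, 0.0, -1.0]]
ft_force: [-0.5, -0.7, -2.0]
grip_width: 0.0078
gripper_force: 58.7
```

```bash
python3 go.py 0.42 0.08 0.185 4.3 9
```

```text
t 7.25 pos [0.5309 0.2623 0.1965] yaw 4.18 zaxis [ 0.  0. -1.] f [-0.5 -0.7 -2. ] w 0.007806745454796054 q [15. 28. 71. -0. 82. 11.]
row: [-19.3 -13.8   1.3] turn z -0.0002 x 9
```

Call:
servo_tool --deltas "0 -8 -6 -3 0 0 0;0 -18 -13 -2 0 0 0;0 -22 -16 0 0 0 0;0 -22 -16 0 0 0 0;0 -22 -16 0 0 0 0;0 -22 -16 0 0 0 0;0 -22 -16 0 0 0 0;0 -18 -13 0 0 0 0"

```text
time_s: 7.92
position: [0.4286, 0.0992, 0.1999]
tool_rot: [[-0.073, 0.997, -0.001], [0.997, 0.073, -0.0], [-0.0, -0.001, -1.0]]
ft_force: [0.4, 0.5, -2.5]
grip_width: 0.0075
gripper_force: 58.8
```

Call:
servo_tool --deltas "0 -12 -8 0 0 0 0;0 -8 -4 0 0 0 0;0 0 0 0 0 0 0;0 0 0 0 0 0 0;0 0 0 0 0 0 0"

```text
time_s: 8.33
position: [0.4204, 0.0802, 0.2001]
tool_rot: [[-0.073, 0.997, 0.0], [0.997, 0.073, 0.0], [0.0, 0.0, -1.0]]
ft_force: [-0.1, 0.0, -2.4]
grip_width: 0.0077
gripper_force: 58.8
```

```bash
python3 - <<'E'
from fit import *
a=env.get_image("wrist");b=env.get_image("scene")
cv2.imwrite("pics/p4.png",np.hstack([cv2.resize(a["img"],(400,300)),cv2.resize(b["img"][170:320,270:470],(400,300))])[:,:,::-1])
print(env.observe()["ft_force"])
# stand plate corners: fresh view of the empty stand from top
t=env.get_image("top");save(t,"top1.png");save(a,"w4.png")
E
python3 go.py 0.42 0.08 0.082 4.3 9
```

```text
[ 0.4744  0.5731 -2.2739]
t 8.4833 pos [0.4203 0.0803 0.2   ] yaw 4.24 zaxis [-0.  0. -1.] f [ 0.4  0.4 -2.9] w 0.0076169699477881105 q [-5. 11. 95.  0. 73. -9.]
row: [-0.  -0.  13.1] turn z -0.0001 x 9
```

View pics/p4.png

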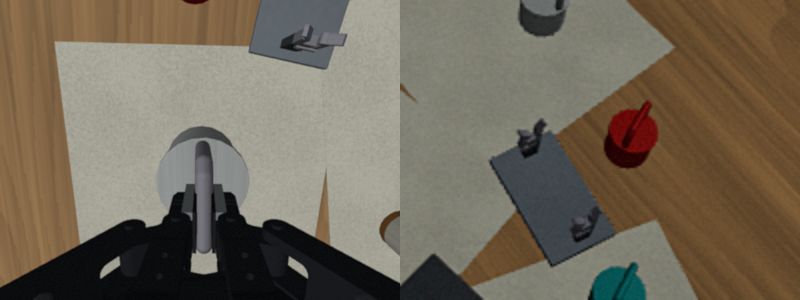

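The can hangs upright in the grip (left half), and the empty stand shows both forks (right half). Lower it gently over clear paper.

Call:
servo_tool --deltas "0 0 0 10 0 0 0;0 0 0 20 0 0 0;0 0 0 22 0 0 0;0 0 0 22 0 0 0;0 0 0 18 0 0 0;0 0 0 10 0 0 0;0 0 0 5 0 0 0;0 0 0 3 0 0 0"

```text
time_s: 9.15
position: [0.4202, 0.0801, 0.0896]
tool_rot: [[-0.073, 0.997, -0.001], [0.997, 0.073, 0.0], [0.0, -0.001, -1.0]]
ft_force: [0.1, -0.6, -2.9]
grip_width: 0.008
gripper_force: 58.7
```

Call:
servo_tool --deltas "0 0 0 3 0 0 0;0 0 0 2 0 0 0;0 0 0 2 0 0 0;0 0 0 1.5 0 0 0;0 0 0 0 0 0 0;0 0 0 0 0 0 0"

```text
time_s: 9.65
position: [0.4202, 0.0798, 0.0818]
tool_rot: [[-0.073, 0.997, 0.0], [0.997, 0.073, -0.0], [-0.0, 0.0, -1.0]]
ft_force: [-0.0, 0.3, -2.5]
grip_width: 0.0076
gripper_force: 58.7
```

Call:
servo_tool --deltas "0 0 0 1 0 0 0;0 0 0 1 0 0 0;0 0 0 0 0 0 0;0 0 0 0 0 0 0"

```text
time_s: 9.98
position: [0.4203, 0.0798, 0.081]
tool_rot: [[-0.073, 0.997, 0.002], [0.997, 0.073, -0.0], [-0.0, 0.002, -1.0]]
ft_force: [-6.0, -0.0, 17.8]
grip_width: 0.0079
gripper_force: 60.9
```

Call:
servo_tool --deltas "0 0 0 -0.8 0 0 0;0 0 0 0 0 0 0;0.15 0 0 0 0 0 0;0.3 0 0 0 0 0 0;0.5 0 0 0 0 0 0;0.5 0 0 0 0 0 0;0.5 0 0 0 0 0 0"

```text
time_s: 10.57
position: [0.4202, 0.0798, 0.0804]
tool_rot: [[-0.073, 0.997, 0.0], [0.997, 0.073, 0.0], [0.0, 0.0, -1.0]]
ft_force: [-0.0, -0.1, 0.5]
grip_width: 0.0426
gripper_force: 0.0
```

Call:
servo_tool --deltas "0.5 0 0 -10 0 0 0;0.5 0 0 -30 0 0 0;0.5 0 0 -30 0 0 0;0.5 0 0 -30 0 0 0;0.5 0 0 -30 0 0 0"

```text
time_s: 10.98
position: [0.4198, 0.0799, 0.2119]
tool_rot: [[-0.073, 0.997, -0.0], [0.997, 0.073, 0.0], [0.0, -0.0, -1.0]]
ft_force: [1.8, -0.6, 0.6]
grip_width: 0.0427
gripper_force: 0.0
```

```bash
python3 - <<'E'
from fit import *
a=env.get_image("wrist")
P,C=cloud(a,[.42,.08],.06)
Q=P[(P[:,2]>.085)&(P[:,2]<.12)];print("bar",rect(Q),Q[:,2].max());q=P[(P[:,2]>.045)&(P[:,2]<.065)];print("lid",np.median(q,0),len(q))
save(a,"w5.png")
E
python3 go.py 0.507 -0.256 0.16 -27.1 13
```

```text
bar (array([0.4185, 0.08  ]), (0.009948969818651676, 0.0610334686934948), np.float32(94.389)) 0.1023297588285339
lid [0.4195 0.0815 0.0572] 3582
t 11.0333 pos [0.4221 0.0797 0.2171] yaw 4.2 zaxis [ 0.009 -0.001 -1.   ] f [ 1.4 -0.1  7.1] w 0.042635089014595444 q [-5. 10. 94.  0. 76. -9.]
row: [-24.6  11.1   4.5] turn z 0.042 x 13
```

Call:
servo_tool --deltas "0.75 -24.6 11.1 4 0 0 0.042;0.75 -24.6 11.1 4 0 0 0.042;0.75 -24.6 11.1 4 0 0 0.042;0.75 -24.6 11.1 4 0 0 0.042;0.75 -24.6 11.1 4 0 0 0.042;0.75 -24.6 11.1 4 0 0 0.042;0.75 -24.6 11.1 4 0 0 0.042"

```text
time_s: 11.62
position: [0.4886, -0.0969, 0.1818]
tool_rot: [[0.221, 0.975, -0.0], [0.975, -0.221, 0.0], [0.0, -0.0, -1.0]]
ft_force: [0.8, 0.1, 0.1]
grip_width: 0.0643
gripper_force: 0.0
```

Call:
servo_tool --deltas "0.75 -24.6 11.1 4 0 0 0.042;0.75 -24.6 11.1 4 0 0 0.042;0.75 -24.6 11.1 4 0 0 0.042;0.75 -24.6 11.1 4 0 0 0.042;0.75 -24.6 11.1 4 0 0 0.042;0.75 -24.6 11.1 4 0 0 0.042;0.75 0 0 0 0 0 0;0.75 0 0 0 0 0 0"

```text
time_s: 12.28
position: [0.5038, -0.2572, 0.1575]
tool_rot: [[0.457, 0.889, -0.001], [0.889, -0.457, 0.001], [0.0, -0.001, -1.0]]
ft_force: [0.3, 0.7, -0.1]
grip_width: 0.0641
gripper_force: 0.0
```

```bash
python3 - <<'E'
from fit import *
a=env.get_image("wrist");save(a,"w6.png")
for n in["roller","end_left","end_right"]:
    for r in env.spot_point(n,a)[:2]: print(n,np.round(r["uv"],1),round(r["conf"],2),w(a,*r["uv"],z=.045))
P,C=cloud(a,[.507,-.256],.1)
dr=P[(C.max(1)<60)&(P[:,2]>.052)&(P[:,2]<.075)];print(len(dr),rect(dr),dr[:,2].max())
E
python3 go.py 0.507 -0.256 0.027 -27.1 8
```

```text
roller [289.7 202.9] 0.92 [ 0.5087 -0.2548  0.045 ]
end_left [286.  109.9] 0.61 [ 0.5362 -0.1952  0.045 ]
end_right [289.2 287.2] 0.84 [ 0.4773 -0.3157  0.045 ]
7212 (array([ 0.5076, -0.2557]), (0.09982015192508698, 0.03749151900410652), np.float32(63.400845)) 0.06740462151085996
t 12.4833 pos [ 0.5042 -0.2554  0.1586] yaw -27.02 zaxis [ 0.  0. -1.] f [-0.5 -0.8  0.2] w 0.06400962073330316 q [-39.  27.  79.   0.  74. -12.]
row: [ 0.1  0.3 16.5] turn z 0.0002 x 8
```

View pics/w6.png

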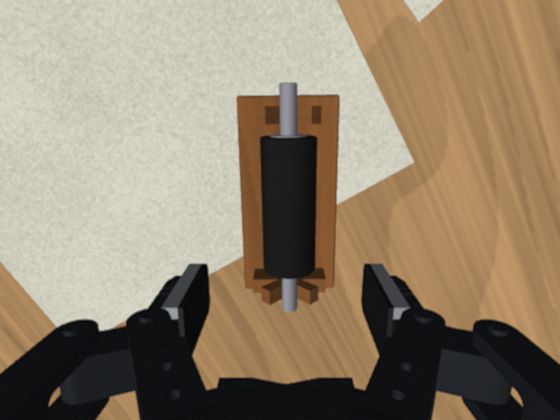

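The black drum is centred at (289,203), with the spindle running from (288,84) to (290,310) and the fingers straddling it. Descend and grip.

```bash
python3 go.py 0.5076 -0.2557 0.024 -26.6 8
```

```text
t 12.4833 pos [ 0.5042 -0.2554  0.1586] yaw -27.02 zaxis [ 0.  0. -1.] f [-0.5 -0.8  0.2] w 0.06400962073330316 q [-39.  27.  79.   0.  74. -12.]
row: [ 0.2  0.4 16.8] turn z -0.0009 x 8
```

Call:
servo_tool --deltas "0.75 1 3 10 0 0 -0.007;0.75 0.2 0 22 0 0 0;0.75 0 0 22 0 0 0;0.75 0 0 22 0 0 0;0.75 0 0 22 0 0 0;0.75 0 0 18 0 0 0;0.75 0 0 12 0 0 0;0.75 0 0 6 0 0 0"

```text
time_s: 13.15
position: [0.5068, -0.2555, 0.0223]
tool_rot: [[0.448, 0.894, -0.002], [0.894, -0.448, 0.002], [0.001, -0.003, -1.0]]
ft_force: [0.1, 0.0, 0.5]
grip_width: 0.0639
gripper_force: 0.0
```

Call:
servo_tool --deltas "0.75 0 0 0 0 0 0;0.5 0 0 0 0 0 0;0.4 0 0 0 0 0 0;0 0 0 0 0 0 0;0 0 0 0 0 0 0;0 0 0 0 0 0 0;0 0 0 0 0 0 0;0 0 0 0 0 0 0" --newtons 80

```text
time_s: 13.82
position: [0.507, -0.2563, 0.0255]
tool_rot: [[0.449, 0.894, -0.0], [0.894, -0.449, 0.0], [-0.0, -0.0, -1.0]]
ft_force: [-4.0, 2.9, 6.0]
grip_width: 0.0376
gripper_force: 79.6
```

```bash
python3 go.py 0.5076 -0.2557 0.2 -26.6 8
```

```text
t 13.8167 pos [ 0.507  -0.2563  0.0255] yaw -26.68 zaxis [-0.  0. -1.] f [-4.   2.9  6. ] w 0.03758749871513179 q [-39.  36.  87.  -0.  57. -12.]
row: [  0.1   0.  -21.8] turn z -0.0002 x 8
```

Call:
servo_tool --deltas "0 0 0 -8 0 0 0;0 0 0 -20 0 0 0;0 0 0 -22 0 0 0;0 0 0 -22 0 0 0;0 0 0 -22 0 0 0;0 0 0 -22 0 0 0;0 0 0 -22 0 0 0;0 0 0 -20 0 0 0"

```text
time_s: 14.48
position: [0.5075, -0.2567, 0.1847]
tool_rot: [[0.449, 0.893, 0.002], [0.893, -0.449, -0.001], [-0.0, 0.002, -1.0]]
ft_force: [0.4, -0.1, -3.1]
grip_width: 0.038
gripper_force: 80.6
```

Call:
servo_tool --deltas "0 0 0 0 0 0 0;0 0 0 0 0 0 0;0 0 0 0 0 0 0"

```text
time_s: 14.73
position: [0.5069, -0.2563, 0.1815]
tool_rot: [[0.449, 0.893, -0.001], [0.893, -0.449, 0.001], [0.0, -0.001, -1.0]]
ft_force: [-0.3, 0.1, -3.0]
grip_width: 0.038
gripper_force: 80.8
```

```bash
python3 - <<'E'
from fit import *
a=env.get_image("wrist");save(a,"w7.png")
s=env.observe();R=s["tool_rot"];p=s["position"]
# points of spindle/drum in tool frame
d=a["depth"];v,u=np.nonzero((d>0)&(d<.6));K=a["camera_matrix"];T=np.linalg.inv(a["world_to_cam"])
P=(np.c_[u,v,np.ones(len(u))]@np.linalg.inv(K).T*d[v,u][:,None])@T[:3,:3].T+T[:3,3]
L=(P-p)@R;C=a["img"][v,u].astype(int)
for lo,hi in((.052,.06),(.06,.07),(.07,.08),(.08,.09),(.025,.035),(.035,.045)):
    m=(L[:,0]>lo)&(L[:,0]<hi)&(abs(L[:,1])<.03)&(L[:,2]<.03)&(L[:,2]>-.06)
    q=L[m]; 
    if len(q): print(lo,len(q),"y range",np.percentile(q[:,1],[2,98]),"z top",np.percentile(q[:,2],[3,50]))
m=(L[:,0]>.0)&(abs(L[:,1])<.008)&(L[:,2]<.03)&(L[:,2]>-.06)&(L[:,0]<.12);print("x max",L[m,0].max())
m=m&(C.max(1)<70)&(L[:,0]>.02);print("drum xmax",np.percentile(L[m,0],[98,99.5,100]))
for n in["end_left","end_right","roller"]:
    for r in env.spot_point(n,a)[:2]: print(n,np.round(r["uv"],1),round(r["conf"],2),(w(a,*r["uv"],z=p[2]+.021)-p)@R)
print(s["ft_force"])
E
python3 go.py 0.53 0.26 0.2 -7.7 17
```

```text
0.052 868 y range [-0.0054  0.0061] z top [-0.0266 -0.0248]
0.06 1161 y range [-0.0055  0.006 ] z top [-0.0265 -0.0248]
0.07 1201 y range [-0.0054  0.0059] z top [-0.0266 -0.0248]
0.08 734 y range [-0.0057  0.0061] z top [-0.0265 -0.0248]
0.025 3245 y range [-0.0175  0.0181] z top [-0.0403 -0.0378]
0.035 3471 y range [-0.0175  0.018 ] z top [-0.0402 -0.0378]
x max 0.08565948184328746
drum xmax [0.0507 0.0508 0.051 ]
end_left [282.9 114.6] 0.79 [ 0.0685 -0.0006 -0.021 ]
roller [284.8 295.7] 0.74 [ 0.0023  0.     -0.021 ]
[-0.2269  0.0713 -3.6736]
t 14.9333 pos [ 0.5071 -0.2565  0.1813] yaw -26.7 zaxis [-0.002  0.001 -1.   ] f [-0.2  0.1 -3.1] w 0.03781270575612363 q [-39.  26.  76.   0.  78. -12.]
row: [29.5 -8.  -1.1] turn z -0.0195 x 17
```

View pics/w7.png

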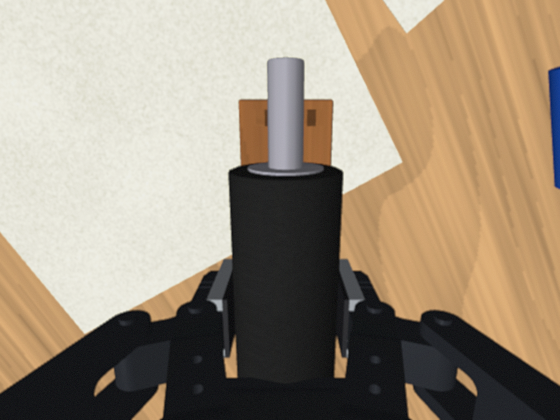

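The spindle is level and centred in the grip. In the tool frame the roller centre is at about (0.7, 0.3, -20) mm. Move to just short of the stand to measure the forks again.

```bash
python3 go.py 0.511 0.12 0.23 -7.7 13
```

```text
t 14.9333 pos [ 0.5071 -0.2565  0.1813] yaw -26.7 zaxis [-0.002  0.001 -1.   ] f [-0.2  0.1 -3.1] w 0.03781270575612363 q [-39.  26.  76.   0.  78. -12.]
row: [27.8 -8.7 -3.7] turn z -0.0255 x 13
```

Call:
servo_tool --deltas "0 14 -4.4 -3.7 0 0 -0.012;0 27.8 -8.7 -3.7 0 0 -0.0255;0 27.8 -8.7 -3.7 0 0 -0.0255;0 27.8 -8.7 -3.7 0 0 -0.0255;0 27.8 -8.7 -3.7 0 0 -0.0255;0 27.8 -8.7 -3.7 0 0 -0.0255;0 27.8 -8.7 -3.7 0 0 -0.0255;0 27.8 -8.7 -3.7 0 0 -0.0255"

```text
time_s: 15.6
position: [0.5245, -0.037, 0.212]
tool_rot: [[0.27, 0.963, -0.0], [0.963, -0.27, 0.0], [0.0, -0.0, -1.0]]
ft_force: [0.9, 0.8, -2.8]
grip_width: 0.0382
gripper_force: 80.8
```

Call:
servo_tool --deltas "0 27.8 -8.7 -3.7 0 0 -0.0255;0 27.8 -8.7 -3.7 0 0 -0.0255;0 27.8 -8.7 -3.7 0 0 -0.0255;0 27.8 -8.7 -3.7 0 0 -0.0255;0 27.8 -8.7 -3.7 0 0 -0.0255;0 14 -4.4 -3 0 0 -0.013;0 0 0 0 0 0 0;0 0 0 0 0 0 0"

```text
time_s: 16.27
position: [0.5107, 0.1214, 0.2335]
tool_rot: [[0.133, 0.991, -0.0], [0.991, -0.133, -0.0], [-0.0, -0.0, -1.0]]
ft_force: [1.4, -0.8, -3.8]
grip_width: 0.0383
gripper_force: 80.8
```

```bash
python3 - <<'E'
from fit import *
a=env.get_image("wrist");save(a,"w8.png")
P,C=cloud(a,[.53,.26],.12)
th=np.radians(82.3);ey=np.array([np.cos(th),np.sin(th)]);ex=np.array([ey[1],-ey[0]])
L=np.c_[(P[:,:2]-[.53,.259])@ex,(P[:,:2]-[.53,.259])@ey,P[:,2]]
for s in(1,-1):
    q=L[(abs(L[:,1]-.068*s)<.02)&(abs(L[:,0])<.03)&(L[:,2]>.03)&(L[:,2]<.1)]
    if len(q): print(s,len(q),q.min(0),q.max(0),np.median(q,0))
    for z0 in np.arange(.035,.1,.01):
        k=q[(q[:,2]>z0)&(q[:,2]<z0+.01)]
        if len(k): print("  z",round(z0,3),len(k),"x hist",np.histogram(k[:,0],np.arange(-.024,.025,.004))[0],"y",np.percentile(k[:,1],[2,98]))
for n,z in(("stand",0.),("stand_seat",.07)):
    for r in env.spot_point(n,a)[:2]: print(n,np.round(r["uv"],1),round(r["conf"],2),w(a,*r["uv"],z=z))
E
python3 go.py 0.53 0.259 0.2 -7.7 6
```

```text
-1 250 [-0.0206 -0.0693  0.0903] [ 0.0196 -0.0597  0.0977] [-0.0145 -0.0645  0.0937]
  z 0.085 198 x hist [13 29 38  0  0  0  0  0  0 56 62  0] y [-0.0692 -0.0598]
  z 0.095 52 x hist [ 1 44  1  0  0  0  0  0  0  0  6  0] y [-0.0693 -0.0599]
stand [285.5  31.1] 0.92 [0.5297 0.2619 0.    ]
stand_seat [280.8   9.7] 0.71 [0.5263 0.2638 0.07  ]
stand_seat [207.4 226.8] 0.39 [0.4374 0.0998 0.07  ]
t 16.4167 pos [0.5111 0.1198 0.2332] yaw -7.8 zaxis [-0.001 -0.    -1.   ] f [-0.1  0.3 -2.8] w 0.038060268451959464 q [ 0. 19. 78. -0. 83.  8.]
row: [23.4 -0.   5.5] turn z -0.0003 x 6
```

View pics/w8.png

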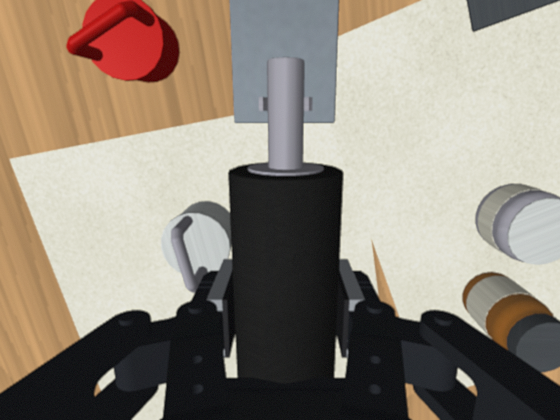

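The roller is in front, with the near fork's two tips showing either side of the spindle at (263,103) and (308,103). It is symmetric, so x agrees. The can stands upright at (197,240). Move over the seat and check the far fork the same way.

Call:
servo_tool --deltas "0 15 0 2 0 0 0;0 25 0 6 0 0 0;0 30 0 6 0 0 0;0 30 0 6 0 0 0;0 25 0 6 0 0 0;0 17.5 0 6 0 0 0;0 0 0 0 0 0 0;0 0 0 0 0 0 0"

```text
time_s: 17.08
position: [0.5303, 0.2613, 0.2008]
tool_rot: [[0.135, 0.991, -0.001], [0.991, -0.135, -0.001], [-0.001, -0.001, -1.0]]
ft_force: [0.4, -0.3, -2.8]
grip_width: 0.0381
gripper_force: 80.8
```

```bash
python3 - <<'E'
from fit import *
a=env.get_image("wrist");save(a,"w9.png");b=env.get_image("scene");t=env.get_image("top")
th=np.radians(82.3);ey=np.array([np.cos(th),np.sin(th)]);ex=np.array([ey[1],-ey[0]])
for nm,p in(("wrist",a),("top",t),("scene",b)):
  P,C=cloud(p,[.53,.26],.13)
  L=np.c_[(P[:,:2]-[.53,.259])@ex,(P[:,:2]-[.53,.259])@ey,P[:,2]]
  for s in(1,-1):
    q=L[(abs(L[:,1]-.068*s)<.02)&(abs(L[:,0])<.03)&(L[:,2]>.08)&(L[:,2]<.1)]
    if len(q): print(nm,s,len(q),q.min(0),q.max(0),"x hist",np.histogram(q[:,0],np.arange(-.024,.025,.004))[0],"y",np.percentile(q[:,1],[2,50,98]))
P,C=cloud(a,[.53,.26],.13);L=np.c_[(P[:,:2]-[.53,.259])@ex,(P[:,:2]-[.53,.259])@ey,P[:,2]]
q=L[(L[:,2]>.006)&(L[:,2]<.014)&(L[:,1]>.02)&(C.sum(1)<380)&(C[:,2]>C[:,0])];
for lo in(.03,.05,.07): k=q[(q[:,1]>lo)&(q[:,1]<lo+.01)];print("plate x",len(k),np.percentile(k[:,0],[1,99]) if len(k) else '')
print("plate ymax",np.percentile(q[:,1],[99]))
E
python3 go.py 0.53 0.261 0.12 -7.7 6
```

```text
wrist 1 384 [-0.021   0.0668  0.0873] [0.0194 0.0767 0.0973] x hist [32 96 95  0  0  0  0  0  0 95 66  0] y [0.0669 0.0718 0.0766]
top 1 10 [-0.0223  0.0657  0.0841] [-0.0112  0.0752  0.0959] x hist [3 5 1 1 0 0 0 0 0 0 0 0] y [0.0661 0.0714 0.0752]
top -1 40 [-0.021  -0.0709  0.0806] [ 0.0183 -0.0614  0.0982] x hist [2 5 5 4 0 1 3 8 4 6 2 0] y [-0.0707 -0.0668 -0.0616]
scene 1 52 [-0.0213  0.0672  0.0801] [0.0174 0.0774 0.0977] x hist [ 1 10 10  7  0  0  3  5  6  5  5  0] y [0.0675 0.0725 0.0769]
scene -1 24 [ 0.0011 -0.0698  0.0803] [ 0.0187 -0.0577  0.0955] x hist [0 0 0 0 0 0 3 5 6 3 7 0] y [-0.0686 -0.063  -0.0581]
plate x 9 [0.0465 0.0469]
plate x 7 [0.0464 0.0468]
plate x 0 
plate ymax [0.0869]
t 17.2333 pos [0.5306 0.2604 0.2018] yaw -7.83 zaxis [ 0. -0. -1.] f [-0.  -0.8 -3. ] w 0.03801322960840135 q [15. 27. 70. -0. 82. 23.]
row: [ 0.1 -0.1 13.6] turn z -0.0004 x 6
```

View pics/w9.png

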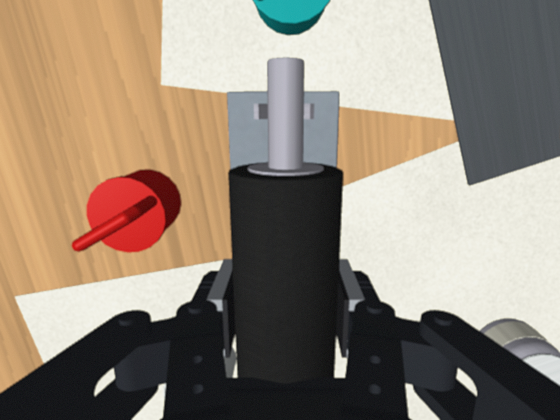

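The far fork's tips straddle the spindle at (261,110) and (307,110). The forks centre at (0.530, 0.2627) with an axis of 82.3°. Lower to the mouths.

```bash
python3 go.py 0.5295 0.262 0.085 -7.7 6
```

```text
t 17.2333 pos [0.5306 0.2604 0.2018] yaw -7.83 zaxis [ 0. -0. -1.] f [-0.  -0.8 -3. ] w 0.03801322960840135 q [15. 27. 70. -0. 82. 23.]
row: [ 0.2 -0.2 19.5] turn z -0.0004 x 6
```

Call:
servo_tool --deltas "0 1.4 -1.2 10 0 0 -0.002;0 0 0 22 0 0 0;0 0 0 25 0 0 0;0 0 0 22 0 0 0;0 0 0 16 0 0 0;0 0 0 10 0 0 0;0 0 0 6 0 0 0;0 0 0 0 0 0 0"

```text
time_s: 17.9
position: [0.529, 0.2628, 0.0896]
tool_rot: [[0.133, 0.991, -0.001], [0.991, -0.133, -0.0], [-0.001, -0.001, -1.0]]
ft_force: [0.3, 0.0, -2.2]
grip_width: 0.0381
gripper_force: 80.8
```

Call:
servo_tool --deltas "0 0 0 3 0 0 0;0 0 0 3 0 0 0;0 0 0 3 0 0 0;0 0 0 2 0 0 0;0 0 0 0 0 0 0"

```text
time_s: 18.32
position: [0.5291, 0.2632, 0.0793]
tool_rot: [[0.133, 0.991, -0.0], [0.991, -0.133, -0.0], [-0.0, -0.0, -1.0]]
ft_force: [0.5, 0.3, -2.7]
grip_width: 0.038
gripper_force: 80.8
```

Call:
servo_tool --deltas "0 0 0 3 0 0 0;0 0 0 3 0 0 0;0 0 0 3 0 0 0;0 0 0 0 0 0 0"

```text
time_s: 18.65
position: [0.5289, 0.2632, 0.0698]
tool_rot: [[0.133, 0.991, -0.001], [0.991, -0.133, -0.0], [-0.0, -0.001, -1.0]]
ft_force: [-0.8, -0.2, -3.0]
grip_width: 0.0379
gripper_force: 80.8
```

Call:
servo_tool --deltas "0 0 0 3 0 0 0;0 0 0 3 0 0 0;0 0 0 0 0 0 0"

```text
time_s: 18.9
position: [0.5285, 0.2637, 0.065]
tool_rot: [[0.133, 0.991, -0.001], [0.991, -0.133, 0.001], [0.001, -0.001, -1.0]]
ft_force: [-6.4, 1.7, 6.2]
grip_width: 0.0382
gripper_force: 81.9
```

Contact with the jaws is symmetric, with no tilt. Press on.

Call:
servo_tool --deltas "0 0 0 3 0 0 0;0 0 0 3 0 0 0;0 0 0 3 0 0 0;0 0 0 0 0 0 0"

```text
time_s: 19.23
position: [0.5274, 0.2635, 0.0548]
tool_rot: [[0.132, 0.991, -0.004], [0.991, -0.132, -0.0], [-0.001, -0.004, -1.0]]
ft_force: [-4.2, 2.4, -3.4]
grip_width: 0.0381
gripper_force: 81.1
```

Call:
servo_tool --deltas "0 0 0 3 0 0 0;0 0 0 2 0 0 0;0 0 0 0 0 0 0;0 0 0 0 0 0 0"

```text
time_s: 19.57
position: [0.5295, 0.2633, 0.0506]
tool_rot: [[0.133, 0.991, 0.001], [0.991, -0.133, 0.0], [0.0, 0.001, -1.0]]
ft_force: [-2.0, 0.3, -1.2]
grip_width: 0.0381
gripper_force: 81.3
```

Call:
servo_tool --deltas "0 0 0 1 0 0 0;0 0 0 1 0 0 0;0 0 0 0 0 0 0;0 0 0 0 0 0 0"

```text
time_s: 19.9
position: [0.5296, 0.2633, 0.0504]
tool_rot: [[0.133, 0.991, 0.002], [0.991, -0.133, 0.0], [0.001, 0.002, -1.0]]
ft_force: [-6.1, -1.6, 14.8]
grip_width: 0.0382
gripper_force: 83.0
```

It bottoms out with 15 N at axis height of about 70 mm, so it is home. Release and retreat.

Call:
servo_tool --deltas "0 0 0 -1 0 0 0;0 0 0 0 0 0 0;0.5 0 0 0 0 0 0;0.6 0 0 0 0 0 0;0.75 0 0 0 0 0 0;0.75 0 0 0 0 0 0;0.75 0 0 0 0 0 0;0.75 0 0 0 0 0 0"

```text
time_s: 20.57
position: [0.5293, 0.2632, 0.0494]
tool_rot: [[0.133, 0.991, -0.0], [0.991, -0.133, 0.0], [-0.0, -0.0, -1.0]]
ft_force: [-0.3, -0.0, -0.1]
grip_width: 0.064
gripper_force: 0.0
```

Call:
servo_tool --deltas "0.75 0 0 -8 0 0 0;0.75 0 0 -20 0 0 0;0.75 0 0 -30 0 0 0;0.75 0 0 -30 0 0 0;0.75 0 0 -30 0 0 0;0.75 -10 0 -30 0 0 0;0.75 0 0 0 0 0 0;0.75 0 0 0 0 0 0"

```text
time_s: 21.23
position: [0.5284, 0.2532, 0.1996]
tool_rot: [[0.133, 0.991, 0.004], [0.991, -0.133, 0.001], [0.001, 0.004, -1.0]]
ft_force: [0.8, 0.4, -1.4]
grip_width: 0.0642
gripper_force: 0.0
```

Run:
```python
from fit import *
a=env.get_image("wrist");save(a,"w10.png");b=env.get_image("scene")
th=np.radians(82.3);ey=np.array([np.cos(th),np.sin(th)]);ex=np.array([ey[1],-ey[0]])
P,C=cloud(a,[.53,.2627],.13);L=np.c_[(P[:,:2]-[.5299,.2627])@ex,(P[:,:2]-[.5299,.2627])@ey,P[:,2]]
for lo,hi in((.052,.060),(.076,.084),(-.06,-.052),(-.084,-.076)):
    q=L[(L[:,1]>lo)&(L[:,1]<hi)&(abs(L[:,0])<.012)&(L[:,2]>.05)&(L[:,2]<.1)]
    if len(q): print(lo,len(q),"x",np.percentile(q[:,0],[2,98]),"top z",np.percentile(q[:,2],[50,97]))
q=L[(C.max(1)<70)&(L[:,2]>.07)&(abs(L[:,0])<.025)&(L[:,2]<.1)];print("drum y",np.percentile(q[:,1],[.5,99.5]))
P,C=cloud(b,[.42,.08],.06);q=P[P[:,2]>.05];print("can",q.mean(0),q[:,2].max())
cv2.imwrite("pics/p10.png",np.hstack([cv2.resize(a["img"],(400,300)),cv2.resize(b["img"][170:320,270:470],(400,300))])[:,:,::-1])
```

```text
0.052 190 x [-0.0057  0.0052] top z [0.0751 0.0771]
0.076 207 x [-0.0056  0.0058] top z [0.075  0.0767]
-0.06 94 x [-0.0055  0.006 ] top z [0.0753 0.0765]
-0.084 105 x [-0.0056  0.0052] top z [0.0753 0.077 ]
drum y [-0.0631  0.0505]
can [0.4244 0.0799 0.0659] 0.1035906458387783
```

View pics/p10.png

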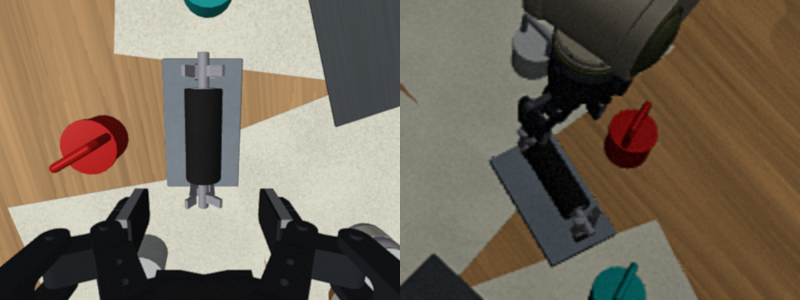

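The spindle's top is at about 76 mm at both ends, so its axis is at about 70 mm. It is centred in x and level, the can stands upright, and the gripper is clear. Handing in.

```bash
python3 -c "
from rig import env
print(env.close_job())"
```

```text
the job is handed in; nothing more can be done
None
```

The can stands upright on the bench about 0.21 m from the stand, the roller is home in both clips with its axis at about 70 mm by my last measurements, and the job is handed in (no verdict was returned).

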